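# Right the upturned pot and close it with its own lid

## Robot

A 6-joint arm with a two-finger parallel gripper is mounted at the origin on the work surface. World frame = base frame: x ahead of the robot, y to its left, z up, the work surface at z = 0. Lengths are in mm, angles in rad, forces in N, time in s.
With the tool pointing down it reaches from about 350 to 975 mm from the base axis. Payload 7.1 kg.
Tool frame: the origin (TCP) lies at the very end of the fingers, on their centre line; the grasp point (between the pads) lies 19 mm behind it; z points along the fingers, y is the line along which they close (so a half turn about z gives the same grasp; the last joint's range is limited). The gripper opens to 88 mm and grips with 3 to 60 N. Pads are 20 mm wide; open, the fingers measure 115 mm over their backs; the gripper's body (75 mm by 178 mm) begins 61 mm behind the grasp point.
Start: joints at [-1.285, 0.423, 1.63, -0, 1.089, -0.019], TCP at [187.582, -596.169, 222.675] pointing down, gripper open.
Joint ranges: [-3, 3], [-0.9, 2.11], [0.09, 2.58], [-1.31, 4.45], [0.11, 2.69], [-2.54, 2.54]. Speed limits (rad/s): [2.39, 2.39, 3.01, 3.14, 3.14, 3.14].

## Interface

Orientations are given as a rotation vector (axis times angle).
In Python, from workcell import ctrl, optics gives the robot as it stands.
- The arm moves only by the shell command python3 -m jog 'ROWS'. ROWS is JSON, a list of rows, each a list of 7 numbers: the shift along the tool's x, y, z in units of 40 mm (1.0 is 40 mm), then the turn, a rotation vector about the tool's x, y, z in units of 6 degrees (1.0 is 6 degrees), then the opening, from 0 (shut) to 1 (fully open). A call has 1 to 20 rows; each row shifts and turns the commanded pose from where the row before left it, along the tool's axes as they then stand; what a row does not reach is not made up. A row lasts 1/10 s, in which the tool goes at most 50 mm and 8.59 degrees, less where a joint would pass 70% of its speed; a pose out of reach is approached as far as the arm can. A call is refused whole if a number of a shift passes 1 or a number of a turn 1, either way. A call with a gripper value outside its range is refused whole. The fingers move at their own pace and stop on an object; the grip force is fixed at half the most. Time passes only in rows, so rows that do not move let the fingers close. It gives the time, the measured TCP pose, the force, the opening and the grip force at its end, in the units of the state.
- ctrl.get_obs(): the state, without advancing time (a new reading comes with each control period).
- optics.get_image(name): name is "scene" or "top"; returns the picture (384x512x3 uint8, red, green, blue); there is no depth.
- optics.camera_model(name): a dict with "fov_y" (degrees; the focal length in pixels is half the picture's height over the tangent of half this angle, whatever the lens; pixels are square), "cx", "cy" (the principal point, pixels), "view" (4x4, takes a point from world to camera coordinates). Camera axes: x right, y up, looking along -z (the intrinsics and any distortion apply to the point x, -y, -z); pixel columns grow to the right and rows downward; lengths in mm; the calibration is good to about 2 mm. A picture is of the moment at which its call begins. camera_model takes no time and is no camera call.
- ctrl.close_job(): hands the job in; it is judged then, once.
Trained networks look in the newest picture that a camera, given by its name, has taken for a name from the list of things; names that differ only in an ending like _2 or _b are one class to them, and where a whole thing is asked for, a point or a joint stands for the part that bears it (a point fixed in the world has none). Each returns a list of dicts, best first, with "conf" (0 to 1); they miss things now and then, are a little off and sometimes report something else, mostly with a low value. They report only what shows in the picture. A call takes as long as a camera call. They do not tell look-alikes from the thing itself.
- optics.masks_of(target, camera): "pixels" (384x512 bool, what is visible of it) and "extent" ([centre column, centre row, width, height] in pixels, round what is visible of it).
The state is a dict: "t": time; "qpos": joint angles; "qvel": joint speeds; "joint_torque": joint torques, N m; "ee_pos": TCP position; "orientation": TCP orientation; "ft_force": force on the tool from outside, world axes, zero at the start; "moment": the same for the moment, N m; "width": finger opening in mm; "grasp_force": force on a finger pad.
Only numpy, scipy, OpenCV 4.12 (cv2) and the standard library are available. Lean on these libraries where they do the work, as an engineer would, in place of code of your own. Each camera call takes 0.05 s, during which the arm holds its last target. There are 200 camera calls.

## Task

The green six-sided pot is upside down on the bench: turn it over so that it stands mouth-up on the bench, then close it with the lid of its own colour, fully seated on the rim with the knob up. Leave everything else on the bench where it is, and let go at the end.

Things in the scene. Friction and masses are not known exactly. Their poses are not given: they have to be found in the camera images.
- pot: green hexagonal plastic pot, 78 mm across flats, 90 across corners, 100 high, walls 5, black rubber rim, non-slip foot, 0.2 to 0.33 kg, starts mouth down. Origin: mouth centre; z runs from mouth to closed end (up at the start); x is square to one flat face, the others follow every 60 degrees. Lies on a face without rolling. Pushed high, square to a face, it tips over; pushed low it slides
- pot_mouth (a point): centre of the green pot's mouth, in the plane of the rim (the pot's origin). When the pot lies on a side, a finger inside the mouth lifting the upper rim turns it about the edge of its closed end; past balance it falls onto its floor by itself
- pot_base (a point): centre of the outside of the green pot's closed end, 100 mm from pot_mouth along the pot's z
- green_lid: green round lid, knob up, on the bench left or right (orange lid on the other side). Heights from its origin, the centre of the underside: plug 58 mm diameter 0-10, disc 94 diameter 10-17, round knob 30 diameter 17-47. z up, 0.065 to 0.11 kg. The plug enters the pot's mouth (68 across flats inside) and the disc rests on the rim: origin then 90 above the bench
- orange_pot: orange six-sided pot, same make as the green one (78 across flats, 100 high), standing mouth-up with pencils in it up to 170 high; bystander, origin under its centre
- orange_lid: orange round lid, same shape as the green one, lying on the bench; it does not belong to the green pot; bystander, origin at the centre of the plug's underside
- screwdriver: screwdriver lying on the bench, about 200 long along its x; bystander
- hammer: hammer lying on the bench, about 300 long along its x; bystander
- glue: glue bottle, 60 diameter, 170 high, upright; bystander, origin under its centre
- screws: amber jar with steel cap, 72 diameter, 85 high; bystander, origin under its centre
- tape: blue tape roll lying flat, 100 diameter, 36 high; bystander, origin under its centre
Things that resemble listed ones, but are neither listed nor needed, are in the scene too. What is shaped like the green_lid but red is not meant. What is shaped like the pot but purple is not meant.

How it is judged (in metres and radians):
On the way:
1. the green pot stands mouth-up on the bench, still open (height (world z) of pot_mouth between 0.096 and 0.106 m and height (world z) of pot_base below 0.005 m and linear speed of pot below 0.03 m/s and distance between green_lid and pot_mouth above 0.05 m), for 0.2 s.
At the end, for the whole second after the job is handed in: Green pot upright on the bench, mouth up (rim 96 to 106 mm high, underside within 5 mm), green lid in its mouth knob up, centred within 8 mm, plug 6 to 14 mm deep (10 is home), level within 0.07 rad; both at rest; all other things within 30 mm of their start (height (world z) of pot_mouth between 0.096 and 0.106 m and height (world z) of pot_base below 0.005 m and linear speed of each of pot, green_lid below 0.03 m/s and horizontal distance between green_lid and pot_mouth below 0.008 m and z of green_lid in the frame of pot between 0.006 and 0.014 m and angle between the z axis of green_lid and the z axis of pot, either way round below 0.07 rad and height (world z) of green_lid between 0.078 and 0.096 m and angle between green_lid's own z axis and vertical below 0.1 rad and distance of each of orange_pot, orange_lid, screwdriver, hammer, glue, screws, tape from where it was at the start of the episode below 0.03 m); the robot touches nothing.
It fails at once if another thing on the bench is shoved or picked up (moved more than 30 mm) (distance of any of orange_pot, orange_lid, screwdriver, hammer, glue, screws, tape from where it was at the start of the episode above 0.03 m).
It fails at once if the green pot falls off the bench (height (world z) of pot below -0.05 m).
It also fails if it takes over 70 s, if anything falls off the work surface, if the arm or the gripper's body presses on something with over 40 N, if the wrist force passes 120 N, or if a joint passes its speed limit or range.

## Working session

There is one attempt and no reset: what is moved stays moved. The work goes in short steps, Python scripts to look and compute and a shell command to move; the robot and the scene stay as the last step left them, time stands still between calls to the robot, and variables do not carry over. Pictures are saved under pics/ and viewed, at most 10 in all, crops included, and the job is handed in when it is done.

```bash
mkdir -p pics; ls; cat > h.py <<'E'
import numpy as np,cv2
from workcell import ctrl,optics
from scipy.spatial.transform import Rotation as R
def ray(cam,u,v):
    m=optics.camera_model(cam);f=192/np.tan(np.radians(m['fov_y'])/2);V=np.array(m['view'])
    d=np.array([(u-m['cx'])/f,-(v-m['cy'])/f,-1]);Rt=V[:3,:3].T
    return -Rt@V[:3,3],Rt@d
def onz(cam,u,v,z):
    o,d=ray(cam,u,v);return (o+d*(z-o[2])/d[2]).round(1)
def proj(cam,p):
    m=optics.camera_model(cam);f=192/np.tan(np.radians(m['fov_y'])/2);V=np.array(m['view'])
    c=V[:3,:3]@np.array(p)+V[:3,3];return np.array([m['cx']+f*c[0]/-c[2],m['cy']-f*c[1]/-c[2]]).round(1)
E
python3 - <<'E'
from h import *
a=optics.get_image('scene');b=optics.get_image('top')
cv2.imwrite('pics/a.png',cv2.resize(a,(800,600))[:,:,::-1]);cv2.imwrite('pics/b.png',cv2.resize(b,(800,600))[:,:,::-1])
for c in('scene','top'):
    m=optics.camera_model(c);print({k:m[k] for k in m if k!='view'},ray(c,256,192))
    for n in('pot','green_lid'):
        for r in optics.masks_of(n,c): print(c,n,round(r['conf'],2),np.round(r['extent'],1))
E
```

```text
pics
{'fov_y': 56.094194497012694, 'cx': 255.9883376624915, 'cy': 193.17035712656602} (array([1469.34831048, -274.23298712,  960.50517958]), array([-0.72284453,  0.19358181, -0.66334939]))
scene pot 0.97 [272.6 178.9  20.4  28.2]
scene pot 0.67 [237.9 192.4  24.2  34.8]
scene green_lid 0.79 [174.1 183.2  26.3  18.5]
scene green_lid 0.69 [177.7 210.7  23.4  18.2]
{'fov_y': 50.70755042877885, 'cx': 260.4453928484009, 'cy': 176.50023435174083} (array([ 243.480152  ,  -26.03965471, 1581.27285952]), array([ 0.13816781,  0.02875423, -0.99079084]))
top pot 0.95 [244.6 204.5  22.8  22.8]
top pot 0.56 [284.7 188.9  22.8  30.3]
top pot 0.54 [384.9 214.   25.3  24.8]
top green_lid 0.81 [338.4 190.2  25.1  23.9]
top green_lid 0.72 [341.9 228.9  24.9  22.7]
```

View pics/a.png

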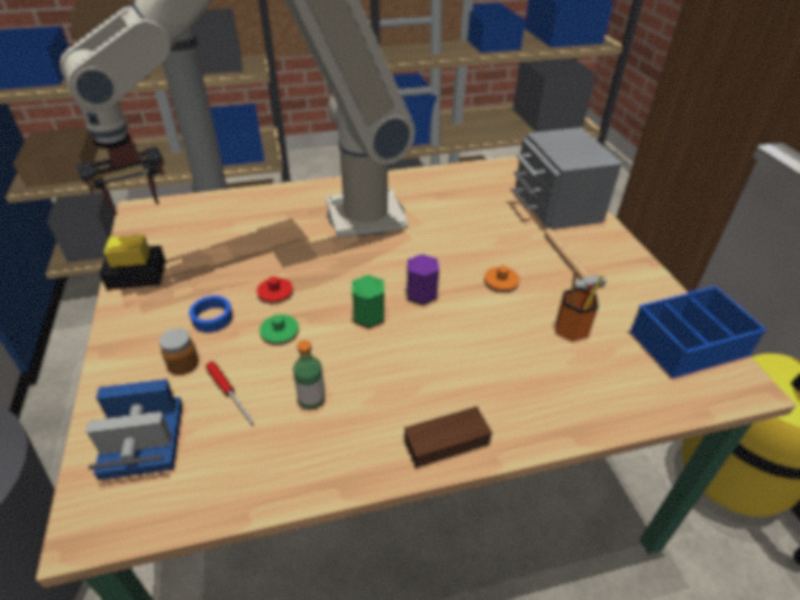

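View pics/b.png

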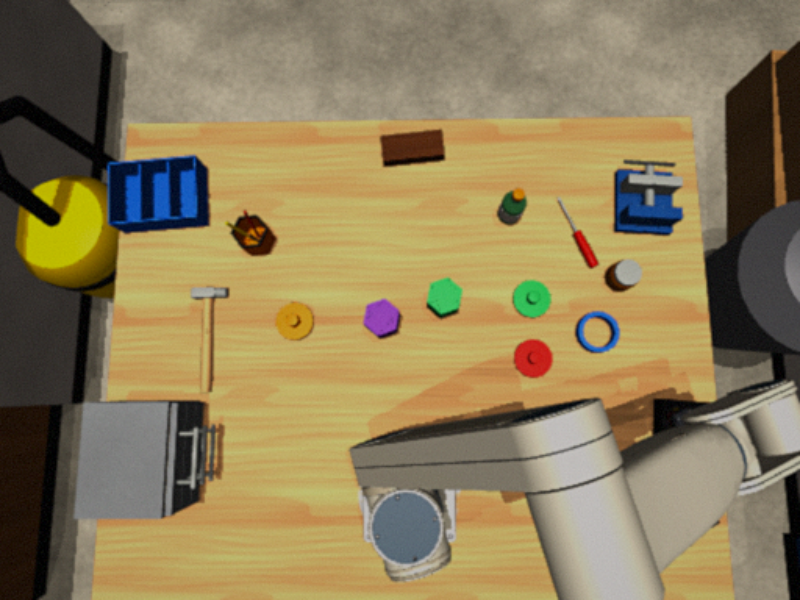

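Scene view: the green pot is at about (368,302) of 800x600 and the green lid at (279,328). 
Pot candidates in the top view (native px): green (285,190), purple (245,204), orange (161,149). Lid candidates: green (340,191), red (341,229), orange (188,205). I choose the green ones and check them in a crop.

```bash
cat >> h.py <<'E'
from scipy.optimize import minimize
def green(cam,img,box):
    h=cv2.cvtColor(img,cv2.COLOR_RGB2HSV);u0,v0,u1,v1=box
    m=np.zeros(img.shape[:2],bool);s=h[v0:v1,u0:u1]
    m[v0:v1,u0:u1]=(s[...,0]>45)&(s[...,0]<85)&(s[...,1]>120)
    return m,h[...,2]
def hexpts(x,y,yaw,z): # flats at yaw+60k
    a=yaw+np.pi/6+np.arange(6)*np.pi/3
    return np.c_[x+45*np.cos(a),y+45*np.sin(a),np.full(6,z)]
E
python3 - <<'E'
from h import *
im={c:optics.get_image(c) for c in('top','scene')}
t=im['top'];m,V=green('top',t,(265,170,305,210))
print('pot px',m.sum(),'V hist',np.percentile(V[m],[5,25,50,75,95]))
mt=np.zeros(m.shape,bool)
ms,_=green('scene',im['scene'],(220,170,256,215))
def sil(cam,p):
    x,y,yaw=p;P=np.vstack([hexpts(x,y,yaw,0),hexpts(x,y,yaw,100)])
    q=np.array([proj(cam,k) for k in P])
    c=cv2.convexHull((q*16*4).astype(np.int32))
    i=np.zeros((384*4,512*4),np.uint8);cv2.fillPoly(i,[c],255,shift=4);return cv2.resize(i,(512,384),interpolation=cv2.INTER_AREA)/255
x0,y0,_=onz('top',284.7,188,100)
f=lambda p:np.abs(sil('top',p)-m).sum()+np.abs(sil('scene',p)-ms).sum()
best=min((minimize(f,[x0,y0,w],method='Nelder-Mead',options=dict(initial_simplex=[[x0,y0,w],[x0+8,y0,w],[x0,y0+8,w],[x0,y0,w+.15]],maxiter=60)) for w in np.arange(0,1.04,.26)),key=lambda r:r.fun)
print('pot',best.x[:2],np.degrees(best.x[2])%60,best.fun,ms.sum())
for cam,box in(('top',(325,175,358,207)),('scene',(160,195,197,225))):
    g,_=green(cam,im[cam],box);v,u=np.nonzero(g);print('lid',g.sum(),u.mean(),v.mean(),onz(cam,u.mean(),v.mean(),18))
for n in('orange_lid','screws','tape','screwdriver','glue'):
    r=optics.masks_of(n,'top')
    print(n,[(round(k['conf'],2),np.round(k['extent']),onz('top',*k['extent'][:2],20)) for k in r[:2]])
print('purple',onz('top',244.6,204.5,100),'red',onz('top',341.5,229,18),'hexx',hexpts(*best.x,100)[:,:2].round())
a=cv2.resize(t[170:245,230:380],(800,400),interpolation=3)
b=cv2.resize(im['scene'][160:220,150:270],(400,200),interpolation=3)
o=np.zeros((600,800,3),np.uint8);o[:400]=a;o[400:,:400]=b
for k in hexpts(*best.x,100): 
    q=(proj('top',k)-[230,170])*800/150;cv2.circle(o,tuple(int(i) for i in q),3,(255,0,0),-1)
cv2.imwrite('pics/c.png',o[:,:,::-1])
E
```

```text
pot px 414 V hist [ 62.95 187.   191.   193.   196.  ]Traceback (most recent call last):
  File "<stdin>", line 14, in <module>
  File "<stdin>", line 14, in <genexpr>
    res = _minimize_neldermead(fun, x0, args, callback, bounds=bounds,
                               **options)
    fxr = func(xr)
    fx = function(np.copy(x), *(wrapper_args + args))
  File "<stdin>", line 13, in <lambda>
  File "<stdin>", line 9, in sil
  File "h.py", line 11, in proj
    m=optics.camera_model(cam);f=192/np.tan(np.radians(m['fov_y'])/2);V=np.array(m['view'])
ValueError: time passes only in moves, steps and waits
```

```bash
python3 - <<'E'
s=open('h.py').read().replace("optics.camera_model(cam)","CM[cam]").replace("def ray","CM={c:optics.camera_model(c) for c in('top','scene')}\ndef ray",1).replace("/-c[2]]).round(1)","/-c[2]])")
s+='''
def sil(cam,P):
    q=np.array([proj(cam,k) for k in P])
    c=cv2.convexHull(((q+.5)*64-8).astype(np.int32))
    i=np.zeros((1536,2048),np.uint8);cv2.fillPoly(i,[c],255,shift=4);return cv2.resize(i,(512,384),interpolation=cv2.INTER_AREA)/255
'''
open('h.py','w').write(s)
E
python3 - <<'E'
from h import *
im={c:optics.get_image(c) for c in('top','scene')}
t=im['top'];m,V=green('top',t,(265,170,305,210))
ms,_=green('scene',im['scene'],(220,170,256,215))
x0,y0,_=onz('top',284.7,188,100)
def f(p):
    P=np.vstack([hexpts(*p,0),hexpts(*p,100)]);return np.abs(sil('top',P)-m).sum()+np.abs(sil('scene',P)-ms).sum()
best=min((minimize(f,[x0,y0,w],method='Nelder-Mead',options=dict(initial_simplex=[[x0,y0,w],[x0+8,y0,w],[x0,y0+8,w],[x0,y0,w+.15]],maxiter=60)) for w in np.arange(0,1.04,.26)),key=lambda r:r.fun)
print('pot',best.x[:2],np.degrees(best.x[2])%60,best.fun,m.sum(),ms.sum())
for cam,box in(('top',(325,175,358,207)),('scene',(160,195,197,225))):
    g,_=green(cam,im[cam],box);v,u=np.nonzero(g);print('lid',g.sum(),u.mean(),v.mean(),onz(cam,u.mean(),v.mean(),18))
for n in('orange_lid','screws','tape','screwdriver','glue'):
    r=optics.masks_of(n,'top')
    print(n,[(round(k['conf'],2),np.round(k['extent']),onz('top',*k['extent'][:2],20)) for k in r[:2]])
print('purple',onz('top',244.6,204.5,100),'red',onz('top',341.5,229,18),'hexx',hexpts(*best.x,100)[:,:2].round().tolist())
a=cv2.resize(t[170:245,230:380],(800,400),interpolation=3)
b=cv2.resize(im['scene'][160:220,150:270],(400,200),interpolation=3)
o=np.zeros((600,800,3),np.uint8);o[:400]=a;o[400:,:400]=b
for k in hexpts(*best.x,100): 
    q=(proj('top',k)-[230,170])*800/150;cv2.circle(o,tuple(int(i) for i in q),3,(255,0,0),-1)
cv2.imwrite('pics/c.png',o[:,:,::-1])
s=ctrl.get_obs();print(s['t'],s['ee_pos'],R.from_rotvec(s['orientation']).as_matrix().round(3).tolist())
E
```

```text
pot [462.74007049 -87.0899202 ] 19.153103924127926 223.67450980392152 410 487
lid 448 339.8861607142857 190.6875 [ 464.2 -306.4   18. ]
lid 297 178.25252525252526 210.01683501683502 [ 472.1 -305.3   18. ]
orange_lid [(0.87, array([190., 205.,  27.,  26.]), array([410.7, 277.4,  20. ]))]
screws [(0.94, array([399., 174.,  21.,  20.]), array([ 528.6, -537.6,   20. ]))]
tape [(0.74, array([383., 214.,  23.,  22.]), array([ 373. , -466.3,   20. ])), (0.18, array([325., 131.,  22.,  20.]), array([ 702.6, -256.7,   20. ]))]
screwdriver [(0.55, array([373., 156.,  21.,  37.]), array([ 601.3, -441.5,   20. ]))]
glue [(0.57, array([325., 131.,  20.,  19.]), array([ 704.7, -257.9,   20. ]))]
purple [404.1  59.  100. ] red [ 316.6 -306.7   18. ] hexx [[492.0, -53.0], [448.0, -45.0], [419.0, -79.0], [433.0, -121.0], [478.0, -130.0], [507.0, -96.0]]
0.75 [ 187.57704228 -596.19547405  222.72175753] [[0.954, 0.3, 0.0], [0.3, -0.954, -0.0], [0.0, 0.0, -1.0]]
```

View pics/c.png

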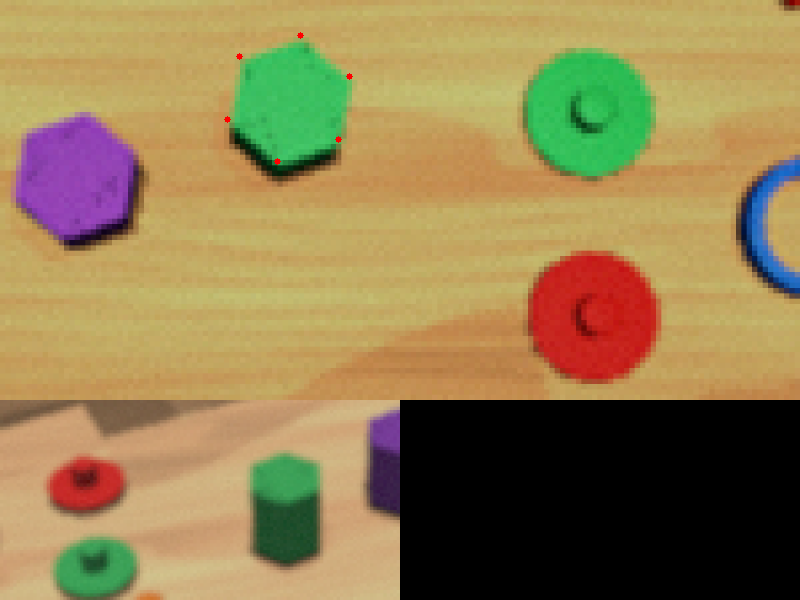

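The crop confirms green pot (~(290,105) in the crop) and green lid (~(590,113)). The hexagon fit is shifted because the dark side was missed, so I refit on the bright top face only.

```bash
cat >> h.py <<'E'
def fit(terms,p0,st):
    f=lambda p:sum(np.abs(sil(c,P(p))-m).sum() for c,m,P in terms)
    s=[list(p0)]+[[a+(b if i==j else 0) for j,(a,b) in enumerate(zip(p0,st))] for i in range(len(p0))]
    return minimize(f,p0,method='Nelder-Mead',options=dict(initial_simplex=s,maxiter=80))
def disc(x,y,r,z):
    a=np.arange(0,6.28,.2);return np.c_[x+r*np.cos(a),y+r*np.sin(a),0*a+z]
E
cat > log.py <<'E'
from h import *
import json
s=ctrl.get_obs();open('log.txt','a').write(json.dumps([list(map(float,s[k])) for k in('qpos','ee_pos','orientation')])+'\n')
M=R.from_rotvec(s['orientation']).as_matrix()
print(round(s['t'],1),'p',np.round(s['ee_pos'],1),'x',M[:,0].round(3),'y',M[:,1].round(3),'z',M[:,2].round(3),'q',np.round(s['qpos'],2),'w',round(s['width'],1),'g',round(s['grasp_force'],1),'f',np.round(s['ft_force'],1))
E
python3 - <<'E'
from h import *
im={c:optics.get_image(c) for c in('top','scene')}
t=im['top'];m,V=green('top',t,(265,170,305,210));m&=V>125
ms,Vs=green('scene',im['scene'],(220,170,256,215));print(np.percentile(Vs[ms],[5,25,50,75,95]))
mst=ms&(Vs>110)
for nm,T in(('top',[('top',m,lambda p:hexpts(*p,100))]),('scene',[('scene',mst,lambda p:hexpts(*p,100))])):
    b=min((fit(T,[458,-89,w],[8,8,.2]) for w in(0,.26,.52,.78)),key=lambda r:r.fun);print(nm,b.x[:2],np.degrees(b.x[2])%60,b.fun,T[0][1].sum())
for cam,box in(('top',(325,175,358,207)),('scene',(160,195,197,225))):
    g,V=green(cam,im[cam],box);g=cv2.morphologyEx(g.astype(np.uint8),cv2.MORPH_CLOSE,np.ones((5,5)))
    P=lambda p:np.vstack([disc(*p,47,17)])
    r=fit([(cam,g,P)],[465,-306],[8,8]);print('lid',cam,r.x,r.fun,g.sum())
E
python3 log.py
```

```text
[ 74.  77.  80. 158. 162.]
top [461.6224428  -86.79557749] 21.110510181962507 22.466666666666665 373
scene [468.26822274 -85.32527196] 27.123694227747404 44.886274509803926 208
lid top [ 464.63732386 -306.60742259] 23.043137254901964 446
lid scene [ 468.31702423 -303.68681335] 60.501960784313724 295
0.8 p [ 187.6 -596.2  222.7] x [0.954 0.3   0.   ] y [ 0.3   -0.954 -0.   ] z [ 0.  0. -1.] q [-1.29  0.42  1.63  0.    1.09 -0.02] w 88.0 g 0.0 f [ 0.1 -1.1  0.4]
```

```bash
python3 -m jog '[[0.8,-0.78,0,0,0,0,1],[0.8,-0.78,0,0,0,0,1],[0.8,-0.78,0,0,0,0,1],[0.8,-0.78,0,0,0,0,1],[0.8,-0.78,0,0,0,0,1],[0.8,-0.78,0,0,0,0,1],[0.8,-0.78,0,0,0,0,1],[0.8,-0.78,0,0,0,0,1],[0.8,-0.78,0,0,0,0,1],[0.8,-0.78,0,0,0,0,1],[0.8,-0.78,0,0,0,0,1],[0.8,-0.78,0,0,0,0,1],[0.76,-0.73,0,0,0,0,1],[0,0,0,0,0,0.88,1],[0,0,0,0,0,0.88,1],[0,0,0,0,0,0.88,1],[0,0,0,0,0,0.88,1],[0,0,0,0,0,0.88,1],[0,0,0,0,0,0,1]]'; python3 log.py
```

```text
t: 2.75
ee_pos: [461.8, -86.8, 222.8]
orientation: [3.132, -0.246, 0.0]
ft_force: [0.8, -0.4, -1.3]
width: 88.0
grasp_force: 0.0
2.8 p [461.8 -86.8 222.8] x [ 0.988 -0.156  0.   ] y [-0.156 -0.988  0.   ] z [ 0. -0. -1.] q [-0.21  0.19  1.96  0.    0.99  1.52] w 88.0 g 0.0 f [ 0.8 -0.4 -1.3]
```

```bash
python3 -m jog '[[0,0,1,0,0,0,1],[0,0,1,0,0,0,1],[0,0,0.8,0,0,0,1],[0,0,0.2,0,0,0,1],[0,0,0.15,0,0,0,1],[0,0,0,0,0,0,1]]'; python3 log.py
```

```text
t: 3.35
ee_pos: [462.3, -86.9, 97.1]
orientation: [3.132, -0.244, 0.001]
ft_force: [1.3, 0.1, 0.5]
width: 87.8
grasp_force: 0.0
3.4 p [462.3 -86.9  97.1] x [ 0.988 -0.155  0.001] y [-0.155 -0.988  0.   ] z [ 0.001 -0.    -1.   ] q [-0.21  0.4   2.05  0.    0.69  1.51] w 87.8 g 0.0 f [1.3 0.1 0.5]
```

No contact at rim height; continue down and close.

```bash
python3 -m jog '[[0,0,0.3,0,0,0,1],[0,0,0.3,0,0,0,1],[0,0,0.3,0,0,0,1],[0,0,0,0,0,0,0],[0,0,0,0,0,0,0],[0,0,0,0,0,0,0],[0,0,0,0,0,0,0]]'; python3 log.py
```

```text
t: 4.05
ee_pos: [461.8, -86.8, 60.8]
orientation: [-3.132, 0.245, -0.0]
ft_force: [0.2, -0.9, -2.6]
width: 78.1
grasp_force: 29.7
4.0 p [461.8 -86.8  60.8] x [ 0.988 -0.155  0.   ] y [-0.155 -0.988 -0.   ] z [ 0. -0. -1.] q [-0.21  0.47  2.06  0.    0.61  1.52] w 78.1 g 29.7 f [ 0.2 -0.9 -2.6]
```

```bash
python3 -m jog '[[0,0,-0.5,0,0,0,0],[0,0,-1,0,0,0,0],[0,0,-1,0,0,0,0],[0,0,-1,0,0,0,0],[0.4,-0.9,0,0,0,0,0],[0.4,-0.9,0,0,0,0,0],[0.4,-0.9,0,0,0,0,0],[0.4,-0.9,0,0,0,0,0],[0.4,-0.9,0,0,0,0,0],[0.19,-0.57,0,0,0,0,0],[0,0,0,1,0,0,0],[0,0,0,1,0,0,0],[0,0,0,1,0,0,0],[0,0,0,1,0,0,0],[0,0,0,0,0,0,0]]'; python3 log.py
python3 -m jog '[[0,0,0,0,1,0,0],[0,0,0,0,1,0,0],[0,0,0,0,1,0,0],[0,0,0,0,1,0,0],[0,0,0,0,0,0,0]]'; python3 log.py
python3 - <<'E'
from h import *
import json
from scipy.optimize import least_squares
D=[json.loads(l) for l in open('log.txt')]
def fk(p,q):
    a1,d1,L2,L3,e,dt,o4,o6=p
    Y=lambda a:R.from_euler('y',a).as_matrix();Z=lambda a:R.from_euler('z',a).as_matrix()
    A=Z(q[0]);pos=A@[a1,0,d1];A=A@Y(q[1]);pos=pos+A@[0,0,L2];A=A@Y(q[2]);pos=pos+A@[e,0,L3]
    A=A@Z(s4*q[3])@Y(q[4])@Z(s6*q[5]+o6);return pos+A@[0,0,dt],A
for s4 in(1,-1):
  for s6 in(1,-1):
    def res(p):
        o=[]
        for q,x,w in D:
            P,A=fk(p,q);o+=list(P-x)+list(200*(A-R.from_rotvec(w).as_matrix()).ravel())
        return o
    r=min((least_squares(res,[0,300,400,400,0,250,0,k]) for k in(0,1.57,3.14,-1.57)),key=lambda r:r.cost)
    print(s4,s6,r.cost,r.x.round(3))
E
```

```text
t: 5.55
ee_pos: [578.8, 98.1, 199.6]
orientation: [-2.714, 0.217, -0.043]
ft_force: [-0.7, -1.0, -2.7]
width: 78.5
grasp_force: 29.7
5.5 p [578.8  98.1 199.6] x [ 0.987 -0.158 -0.002] y [-0.146 -0.902 -0.407] z [ 0.062  0.402 -0.913] q [-0.07  0.39  1.81  0.52  0.96  1.36] w 78.5 g 29.7 f [-0.7 -1.  -2.7]
t: 6.05
ee_pos: [576.4, 101.4, 199.6]
orientation: [-2.677, 0.33, -0.611]
ft_force: [0.2, 0.5, -3.2]
width: 78.5
grasp_force: 29.7
6.0 p [576.4 101.4 199.6] x [ 0.879 -0.304  0.369] y [-0.142 -0.903 -0.406] z [ 0.456  0.304 -0.836] q [-0.01  0.26  2.09  0.85  0.42  1.08] w 78.5 g 29.7 f [ 0.2  0.5 -3.2]
1 1 337.4566712116165 [ -6.279 323.359 579.38  488.402  83.134 330.182  -0.671   1.571]
1 -1 178196.2455537764 [   -6.279   323.359   579.38    488.402    83.134   330.183 -1169.97
     4.293]
-1 1 133862.57535915409 [125.198  93.88  238.485 415.069 -34.849 -99.874   2.665   1.862]
-1 -1 237189.84057095705 [  125.198    93.88    238.485   415.069   -34.849   -99.874 -1331.234
     4.826]
```

```bash
cat > kin.py <<'E'
from h import *
import json
from scipy.optimize import least_squares
D=[json.loads(l) for l in open('log.txt')]
Y=lambda a:R.from_euler('y',a).as_matrix();Z=lambda a:R.from_euler('z',a).as_matrix()
def fk(p,q,full=False):
    a1,d1,L2,L3,e,dt,o6,w5=p
    A=Z(q[0]);pos=A@[a1,0,d1];A=A@Y(q[1]);pos=pos+A@[0,0,L2];el=pos;A=A@Y(q[2]);pos=pos+A@[e,0,L3];wr=pos
    A=A@Z(q[3])@Y(q[4]);pos=pos+A@[w5,0,0];A=A@Z(q[5]+o6);P=pos+A@[0,0,dt]
    return (P,A,el,wr) if full else (P,A)
def res(p):
    o=[]
    for q,x,w in D:
        P,A=fk(p,q);o+=list(P-x)+list(200*(A-R.from_rotvec(w).as_matrix()).ravel())
    return o
K=least_squares(res,[0,300,500,450,0,300,1.57,0])
LO=np.array([-3,-.9,.09,-1.31,.11,-2.54]);HI=np.array([3,2.11,2.58,4.45,2.69,2.54])
def ik(P,A,q0):
    f=lambda q:np.r_[(fk(K.x,q)[0]-P),200*(fk(K.x,q)[1]-A).ravel()]
    return least_squares(f,np.clip(q0,LO+.01,HI-.01),bounds=(LO,HI))
E
python3 - <<'E'
from kin import *
print(K.cost,K.x.round(2));print(np.array(res(K.x)).reshape(-1,12).round(1)[:,:6])
rng=np.random.default_rng(0)
for P0 in((580,100),(600,60),(580,0)):
  for ang in range(-90,181,15):
    a=np.radians(ang);d=np.array([np.cos(a),np.sin(a),0])
    for z in(50,):
      sols=[]
      for s in(1,-1):
        A=np.c_[np.array([0,0,s]),np.cross(d,[0,0,s]),d]
        b=[None,1e9]
        for k in range(12):
            r=ik(np.array([*P0,z])+19*d,A,[np.arctan2(P0[1],P0[0]),.6,1.6,rng.uniform(-1.3,4.4),rng.uniform(.3,2.5),rng.uniform(-2.5,2.5)])
            if r.cost<b[1]: b=[r.x,r.cost]
        if b[1]<2: sols.append((s,b[0].round(2).tolist(),fk(K.x,b[0],True)[3].round(0).tolist()))
      if sols: print(P0,ang,sols)
E
```

```text
312.69850691426626 [  9.94 310.75 577.97 486.47  83.   316.96   1.57  14.09]
[[-11.2  -4.1  -1.   -0.    0.   -0. ]
 [ -5.4 -11.    0.2   0.    0.   -0. ]
 [ -4.  -11.3  -0.    0.    0.   -0. ]
 [ -3.4 -11.4  -0.2   0.    0.   -0. ]
 [  0.1  -5.    1.3   0.    0.   -0. ]
 [  4.3  -0.   -0.3   0.    0.    0. ]]
(580, 100) -90 [(1, [0.6, 1.23, 1.43, -1.03, 1.84, -1.98], [586.0, 398.0, 37.0]), (-1, [0.6, 1.23, 1.43, -1.03, 1.84, 1.16], [586.0, 398.0, 37.0])]
(580, 100) -75 [(1, [0.65, 1.2, 1.59, -1.2, 1.7, -1.9], [507.0, 389.0, 37.0]), (-1, [0.65, 1.2, 1.59, -1.2, 1.7, 1.24], [507.0, 389.0, 37.0])]
(580, 100) -30 [(1, [0.66, 1.22, 2.05, 4.33, 1.62, -1.44], [321.0, 247.0, 36.0]), (-1, [0.66, 1.22, 2.05, 4.33, 1.62, 1.7], [321.0, 247.0, 36.0])]
(580, 100) -15 [(1, [0.54, 1.28, 2.16, 3.97, 1.78, -1.35], [291.0, 174.0, 36.0]), (-1, [0.54, 1.28, 2.16, 3.97, 1.78, 1.79], [291.0, 174.0, 36.0])]
(580, 100) 0 [(1, [0.33, 1.33, 2.23, 3.5, 1.96, -1.43], [282.0, 98.0, 36.0]), (-1, [0.33, 1.33, 2.23, 3.5, 1.96, 1.72], [282.0, 98.0, 36.0])]
(580, 100) 15 [(1, [0.08, 1.34, 2.23, 2.94, 2.0, -1.65], [29
[... 6030 characters left out ...]
, 0.82, 2.03, -1.13], [734.0, -255.0, 37.0]), (-1, [-0.33, 1.27, 1.25, 0.82, 2.03, 2.01], [734.0, -255.0, 37.0])]
(580, 0) 135 [(1, [-0.25, 1.31, 1.13, 0.66, 2.17, -1.16], [795.0, -207.0, 37.0]), (-1, [-0.25, 1.31, 1.13, 0.66, 2.17, 1.98], [795.0, -207.0, 37.0])]
(580, 0) 150 [(1, [-0.17, 1.34, 1.03, 0.47, 2.29, -1.25], [840.0, -145.0, 37.0]), (-1, [-0.17, 1.34, 1.03, 0.47, 2.29, 1.9], [840.0, -145.0, 37.0])]
(580, 0) 165 [(1, [-0.09, 1.36, 0.97, 0.25, 2.37, -1.39], [868.0, -75.0, 36.0]), (-1, [-0.09, 1.36, 0.97, 0.25, 2.37, 1.75], [868.0, -75.0, 36.0])]
(580, 0) 180 [(1, [-0.0, 1.37, 0.95, 0.0, 2.4, -1.57], [878.0, -0.0, 36.0]), (-1, [-0.0, 1.37, 0.95, 0.0, 2.4, 1.57], [878.0, -0.0, 36.0])]
```

```bash
python3 -m jog '[[0,0,0,0,-1,0,0],[0,0,0,0,-1,0,0],[0,0,0,0,-1,0,0],[0,0,0,0,-1,0,0],[0,0,0,-1,0,0,0],[0,0,0,-1,0,0,0],[0,0,0,-1,0,0,0],[0,0,0,-1,0,0,0],[0.5,0.5,0,0,0,0,0],[0.5,0.5,0,0,0,0,0],[0.25,0.3,0,0,0,0,0],[0,0,1,0,0,0,0],[0,0,1,0,0,0,0],[0,0,0,0,0,0,0]]'; python3 log.py
python3 - <<'E'
s=open('kin.py').read().replace("dt,o6,w5=p","dt,o6,w5,yw=p").replace("A@[w5,0,0]","A@[w5,yw,0]").replace("1.57,0])","1.57,0,0])")
open('kin.py','w').write(s)
E
python3 -c "
from kin import *
print(K.cost,K.x.round(2))"
```

```text
t: 7.45
ee_pos: [617.4, 39.7, 115.9]
orientation: [3.128, -0.247, -0.017]
ft_force: [-1.3, -0.1, -2.8]
width: 78.6
grasp_force: 29.7
7.5 p [617.4  39.7 115.9] x [ 0.988 -0.157 -0.01 ] y [-0.157 -0.988  0.005] z [-0.011 -0.003 -1.   ] q [ 0.05  0.55  1.7  -0.    0.9   1.78] w 78.6 g 29.7 f [-1.3 -0.1 -2.8]
24.822774668363024 [ 13.45 294.14 565.88 483.7   79.04 294.53   1.57  13.59  11.76]
```

```bash
python3 -m jog '[[0,0,0.7,0,0,0,0],[0,0,0.4,0,0,0,0],[0,0,0.25,0,0,0,0],[0,0,0,0,0,0,0],[0,0,0,0,0,0,1],[0,0,0,0,0,0,1],[0,0,0,0,0,0,1],[0,0,0,0,0,0,1],[0,0,-0.6,0,0,0,1],[0,0,-1,0,0,0,1],[0,0,-1,0,0,0,1],[0,0,-1,0,0,0,1],[0,0,0,0,0,0,1]]'; python3 log.py
cat > sim.py <<'E'
from kin import *
def sim(rows,s=None,verbose=2):
    s=s or ctrl.get_obs();P=np.array(s['ee_pos']);A=R.from_rotvec(s['orientation']).as_matrix();q=np.array(s['qpos'])
    for i,(n,r) in enumerate(rows):
        for k in range(n):
            r=np.array(r,float);P=P+A@(40*r[:3]);A=A@R.from_rotvec(np.radians(6*r[3:6])).as_matrix()
            o=ik(P,A,q);dq=np.abs(o.x-q).max();q=o.x
            if o.cost>30: print('  !cost',i,k,round(o.cost))
            if dq>.22: print('  !dq',i,k,round(dq,2))
        print(i,P.round(),'z',A[:,2].round(2),'y',A[:,1].round(2),'q',q.round(2),'wr',fk(K.x,q,True)[3].round())
    return P,A,q
E
python3 - <<'E'
from sim import *
sim([(10,[0,0,0,0,0,-1]),(5,[0,-.0,0,0,0,0]),(10,[-.5,0,-.8,0,1,0]),(3,[0,0,0,0,1.1,0])])
E
```

```text
t: 8.75
ee_pos: [624.7, 40.9, 217.3]
orientation: [-3.131, 0.245, -0.017]
ft_force: [-0.1, -0.4, 0.1]
width: 87.7
grasp_force: 0.0
8.8 p [624.7  40.9 217.3] x [ 0.988 -0.155  0.011] y [-0.155 -0.988 -0.002] z [ 0.011  0.    -1.   ] q [ 0.05  0.43  1.64 -0.    1.07  1.77] w 87.7 g 0.0 f [-0.1 -0.4  0.1]
0 [625.  41. 217.] z [ 0.01  0.   -1.  ] y [ 0.78 -0.63  0.01] q [ 0.05  0.43  1.64 -0.    1.07  0.73] wr [636.  30. 512.]
1 [625.  41. 217.] z [ 0.01  0.   -1.  ] y [ 0.78 -0.63  0.01] q [ 0.05  0.43  1.64 -0.    1.07  0.73] wr [636.  30. 512.]
2 [ 428. -200.  401.] z [ 0.55  0.67 -0.49] y [ 0.78 -0.63  0.01] q [-1.    0.18  1.94  0.98  1.54 -0.63] wr [ 264. -407.  531.]
3 [ 428. -200.  401.] z [ 0.62  0.77 -0.17] y [ 0.78 -0.63  0.01] q [-1.05  0.34  2.01  1.19  1.71 -0.84] wr [ 244. -428.  433.]
```

```bash
python3 -m jog '[[0,0,0,0,0,-1,1],[0,0,0,0,0,-1,1],[0,0,0,0,0,-1,1],[0,0,0,0,0,-1,1],[0,0,0,0,0,-1,1],[0,0,0,0,0,-1,1],[0,0,0,0,0,-1,1],[0,0,0,0,0,-1,1],[0,0,0,0,0,-1,1],[0,0,0,0,0,-1,1],[-0.5,0,-0.8,0,1,0,1],[-0.5,0,-0.8,0,1,0,1],[-0.5,0,-0.8,0,1,0,1],[-0.5,0,-0.8,0,1,0,1],[-0.5,0,-0.8,0,1,0,1],[-0.5,0,-0.8,0,1,0,1],[-0.5,0,-0.8,0,1,0,1],[-0.5,0,-0.8,0,1,0,1],[-0.5,0,-0.8,0,1,0,1],[-0.5,0,-0.8,0,1,0,1]]'; python3 -m jog '[[0,0,0,0,1,0,1],[0,0,0,0,1,0,1],[0,0,0,0,1,0,1],[0,0,0,0,0.3,0,1],[0,0,0,0,0,0,1]]'; python3 log.py
python3 - <<'E'
from h import *
im={c:optics.get_image(c) for c in('top','scene')};t=im['top']
u,v=proj('top',[619,40,100]).astype(int);m,V=green('top',t,(u-18,v-18,u+18,v+18));m&=V>125
u,v=proj('scene',[619,40,50]).astype(int);ms,Vs=green('scene',im['scene'],(u-25,v-30,u+25,v+30));ms&=Vs>115
for nm,k in(('top',m),('scene',ms)):
    b=min((fit([(nm,k,lambda p:hexpts(*p,100))],[619,40,w],[8,8,.2]) for w in(0.1,.36,.62,.88)),key=lambda r:r.fun);print(nm,b.x[:2],np.degrees(b.x[2])%60,b.fun,k.sum())
cv2.imwrite('pics/d.png',cv2.resize(im['scene'],(800,600))[:,:,::-1])
E
```

```text
t: 10.75
ee_pos: [425.8, -201.0, 397.4]
orientation: [-2.165, -1.035, -1.258]
ft_force: [1.0, -1.1, -0.6]
width: 87.7
grasp_force: 0.0
t: 11.25
ee_pos: [426.7, -199.6, 395.2]
orientation: [-1.86, -0.885, -1.553]
ft_force: [-0.2, 0.3, -0.0]
width: 87.8
grasp_force: 0.0
11.2 p [ 426.7 -199.6  395.2] x [0.114 0.136 0.984] y [ 0.778 -0.629 -0.003] z [ 0.618  0.766 -0.177] q [-1.1   0.36  1.97  1.15  1.74 -0.83] w 87.8 g 0.0 f [-0.2  0.3 -0. ]
top [622.29658506  41.39504163] 17.91061307321145 17.98039215686274 357
scene [626.33333333  38.44444444] 21.32676237431398 50.266666666666666 262
```

View pics/d.png

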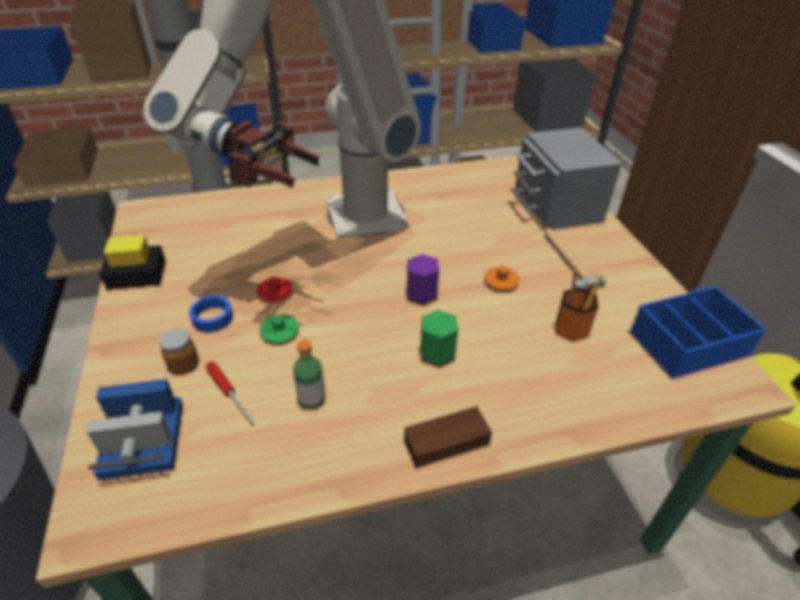

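The scene shows the pot standing upside down at (439,338), all others unmoved, gripper horizontal at (265,155). Simulate the approach.

```bash
python3 - <<'E'
from sim import *
sim([(5,[-.65,0,.65,0,0,0]),(5,[-.65,0,.65,0,0,0]),(1,[-.38,0,.05,0,0,0]),(6,[0,0,.5,0,0,0]),(1,[-1,0,0,0,0,0])])
E
```

```text
0 [ 493. -118.  245.] z [ 0.62  0.77 -0.18] y [ 0.78 -0.63  0.  ] q [-0.88  0.61  2.09  1.31  1.49 -1.14] wr [ 290. -350.  301.]
1 [559. -37.  94.] z [ 0.62  0.77 -0.18] y [ 0.78 -0.63  0.  ] q [-0.65  0.94  2.05  1.57  1.39 -1.41] wr [ 356. -269.  153.]
2 [558. -37.  79.] z [ 0.62  0.77 -0.18] y [ 0.78 -0.63  0.  ] q [-0.65  0.97  2.03  1.58  1.39 -1.43] wr [ 356. -269.  138.]
3 [632.  54.  57.] z [ 0.62  0.77 -0.18] y [ 0.78 -0.63  0.  ] q [-0.39  1.02  1.98  1.83  1.35 -1.43] wr [ 430. -177.  117.]
4 [628.  49.  18.] z [ 0.62  0.77 -0.18] y [ 0.78 -0.63  0.  ] q [-0.41  1.1   1.95  1.83  1.37 -1.48] wr [ 425. -183.   78.]
```

```bash
python3 -m jog '[[-0.65,0,0.65,0,0,0,1],[-0.65,0,0.65,0,0,0,1],[-0.65,0,0.65,0,0,0,1],[-0.65,0,0.65,0,0,0,1],[-0.65,0,0.65,0,0,0,1],[-0.65,0,0.65,0,0,0,1],[-0.65,0,0.65,0,0,0,1],[-0.65,0,0.65,0,0,0,1],[-0.65,0,0.65,0,0,0,1],[-0.65,0,0.65,0,0,0,1],[-0.38,0,0.05,0,0,0,1],[0,0,0,0,0,0,1]]'; python3 log.py
```

```text
t: 12.55
ee_pos: [558.8, -35.9, 78.1]
orientation: [-1.858, -0.891, -1.552]
ft_force: [-0.0, -0.5, 0.3]
width: 88.0
grasp_force: 0.0
12.6 p [558.8 -35.9  78.1] x [0.112 0.139 0.984] y [ 0.78  -0.626 -0.   ] z [ 0.616  0.767 -0.178] q [-0.67  0.98  2.02  1.56  1.39 -1.43] w 88.0 g 0.0 f [-0.  -0.5  0.3]
```

```bash
python3 -m jog '[[0,0,0.5,0,0,0,1],[0,0,0.5,0,0,0,1],[0,0,0.5,0,0,0,1],[0,0,0.5,0,0,0,1],[0,0,0.5,0,0,0,1],[0,0,0.45,0,0,0,1],[0,0,0,0,0,0,1]]'; python3 log.py;  python3 -m jog '[[0,0,0,0,0,0,0],[0,0,0,0,0,0,0],[0,0,0,0,0,0,0],[0,0,0,0,0,0,0]]'; python3 log.py
```

```text
t: 13.25
ee_pos: [632.6, 54.6, 60.1]
orientation: [-1.856, -0.893, -1.556]
ft_force: [0.4, -0.6, -0.3]
width: 88.0
grasp_force: 0.0
13.2 p [632.6  54.6  60.1] x [0.108 0.139 0.984] y [ 0.78  -0.626  0.003] z [ 0.617  0.767 -0.176] q [-0.42  1.02  1.97  1.8   1.36 -1.42] w 88.0 g 0.0 f [ 0.4 -0.6 -0.3]
t: 13.65
ee_pos: [631.7, 52.7, 59.6]
orientation: [-1.858, -0.887, -1.558]
ft_force: [1.7, 0.4, 6.6]
width: 79.0
grasp_force: 29.7
13.7 p [631.7  52.7  59.6] x [0.109 0.136 0.985] y [ 0.777 -0.629  0.001] z [ 0.62   0.765 -0.175] q [-0.42  1.03  1.97  1.8   1.36 -1.42] w 79.0 g 29.7 f [1.7 0.4 6.6]
```

```bash
python3 -m jog '[[0.3,0,0,0,0,0,0],[0.8,0,0,0,0,0,0],[1,0,0,0,0,0,0],[1,0,0,0,0,0,0],[1,0,0,0,0,0,0],[0,0,0,0,0,0.5,0],[0,0,0,0,0,1,0],[0,0,0,0,0,1,0],[0,0,0,0,0,1,0],[0,0,0,0,0,1,0],[0,0,0,0,0,1,0],[0,0,0,0,0,1,0],[0,0,0,0,0,1,0],[0,0,0,0,0,1,0],[0,0,0,0,0,1,0],[0,0,0,0,0,1,0],[0,0,0,0,0,1,0],[0,0,0,0,0,1,0],[0,0,0,0,0,1,0],[0,0,0,0,0,1,0]]'; python3 -m jog '[[0,0,0,0,0,1,0],[0,0,0,0,0,1,0],[0,0,0,0,0,1,0],[0,0,0,0,0,1,0],[0,0,0,0,0,1,0],[0,0,0,0,0,1,0],[0,0,0,0,0,1,0],[0,0,0,0,0,1,0],[0,0,0,0,0,1,0],[0,0,0,0,0,1,0],[0,0,0,0,0,1,0],[0,0,0,0,0,1,0],[0,0,0,0,0,1,0],[0,0,0,0,0,1,0],[0,0,0,0,0,1,0],[0,0,0,0,0,0.5,0],[0,0,0,0,0,0,0]]';python3 log.py
python3 - <<'E'
from h import *
s=optics.get_image('scene');u,v=proj('scene',[630,60,200]).astype(int)
cv2.imwrite('pics/e.png',cv2.resize(s[max(0,v-75):v+75,u-100:u+100],(800,600),interpolation=3)[:,:,::-1])
E
```

```text
t: 15.65
ee_pos: [648.9, 75.7, 218.9]
orientation: [-1.693, 0.555, -0.528]
ft_force: [0.2, -0.2, -3.2]
width: 78.6
grasp_force: 29.8
t: 17.35
ee_pos: [649.0, 75.7, 219.0]
orientation: [-0.772, 1.622, 0.647]
ft_force: [-0.2, -0.8, -2.4]
width: 78.8
grasp_force: 29.8
17.4 p [649.   75.7 219. ] x [-0.114 -0.138 -0.984] y [-0.777  0.629  0.002] z [ 0.619  0.765 -0.179] q [-0.36  0.69  2.03  1.79  1.28  1.99] w 78.8 g 29.8 f [-0.2 -0.8 -2.4]
```

View pics/e.png

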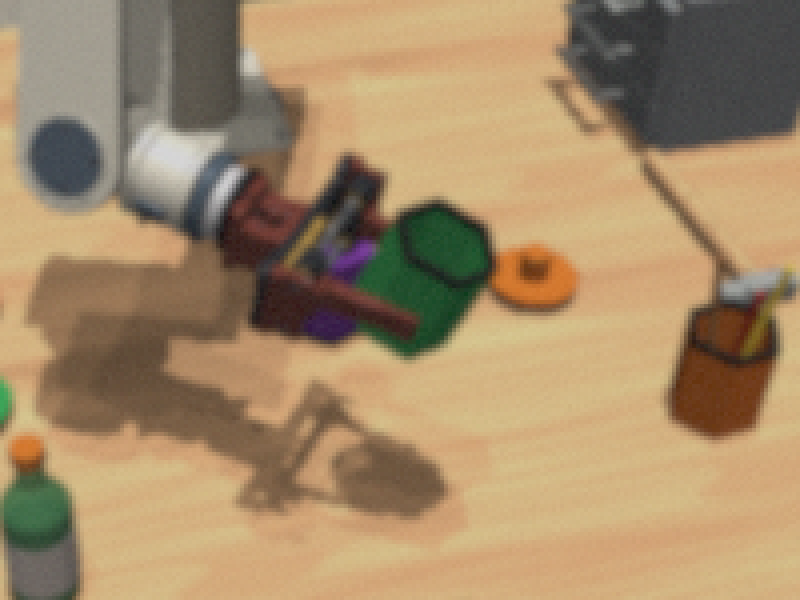

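Mouth is up, held (crop (445,245)), leaning ~20° forward as intended. Lower with a small pitch correction.

```bash
python3 -m jog '[[0.5,0,0,0,-0.4,0,0],[1,0,0,0,-0.4,0,0],[1,0,0,0,0,0,0],[1,0,0,0,0,0,0],[0.45,0,0,0,0,0,0],[0.15,0,0,0,0,0,0],[0,0,0,0,0,0,0]]';python3 log.py
```

```text
t: 18.1
ee_pos: [637.6, 61.3, 56.1]
orientation: [-0.736, 1.544, 0.67]
ft_force: [0.1, 0.2, -3.3]
width: 78.6
grasp_force: 29.8
18.1 p [637.6  61.3  56.1] x [-0.06  -0.073 -0.996] y [-0.778  0.629  0.001] z [ 0.626  0.774 -0.095] q [-0.41  1.08  1.94  1.83  1.44  1.69] w 78.6 g 29.8 f [ 0.1  0.2 -3.3]
```

```bash
python3 -m jog '[[0.1,0,0,0,0,0,0],[0.08,0,0,0,0,0,0],[0.06,0,0,0,0,0,0],[0,0,0,0,0,0,0]]';python3 log.py; python3 -m jog '[[0.05,0,0,0,0,0,0],[0.05,0,0,0,0,0,0],[0.05,0,0,0,0,0,0],[0,0,0,0,0,0,0]]';python3 log.py
```

```text
t: 18.5
ee_pos: [637.4, 60.7, 47.6]
orientation: [-0.737, 1.542, 0.67]
ft_force: [0.2, -0.1, -2.1]
width: 78.6
grasp_force: 29.8
18.5 p [637.4  60.7  47.6] x [-0.058 -0.074 -0.996] y [-0.778  0.628 -0.001] z [ 0.626  0.774 -0.094] q [-0.41  1.1   1.93  1.83  1.45  1.68] w 78.6 g 29.8 f [ 0.2 -0.1 -2.1]
t: 18.9
ee_pos: [636.7, 60.2, 45.1]
orientation: [-0.734, 1.534, 0.673]
ft_force: [-8.7, -4.9, 15.1]
width: 78.9
grasp_force: 29.9
18.9 p [636.7  60.2  45.1] x [-0.053 -0.067 -0.996] y [-0.778  0.628 -0.001] z [ 0.626  0.775 -0.085] q [-0.41  1.11  1.93  1.83  1.46  1.67] w 78.9 g 29.9 f [-8.7 -4.9 15.1]
```

```bash
python3 -m jog '[[0,0,0,0,0,0,1],[0,0,0,0,0,0,1],[0,0,0,0,0,0,1],[0,0,0,0,0,0,1],[0,0,0,0,0,0,1],[0,0,0,0,0,0,1]]';python3 log.py
python3 - <<'E'
from h import *
s=optics.get_image('scene');u,v=proj('scene',[630,60,100]).astype(int)
cv2.imwrite('pics/f.png',cv2.resize(s[max(0,v-60):v+60,u-80:u+80],(800,600),interpolation=3)[:,:,::-1])
E
```

```text
t: 19.5
ee_pos: [636.8, 60.4, 41.1]
orientation: [-0.737, 1.543, 0.671]
ft_force: [1.0, -0.3, 0.0]
width: 87.7
grasp_force: 0.0
19.5 p [636.8  60.4  41.1] x [-0.059 -0.073 -0.996] y [-0.778  0.628  0.   ] z [ 0.626  0.774 -0.094] q [-0.41  1.11  1.92  1.83  1.45  1.67] w 87.7 g 0.0 f [ 1.  -0.3  0. ]
```

View pics/f.png

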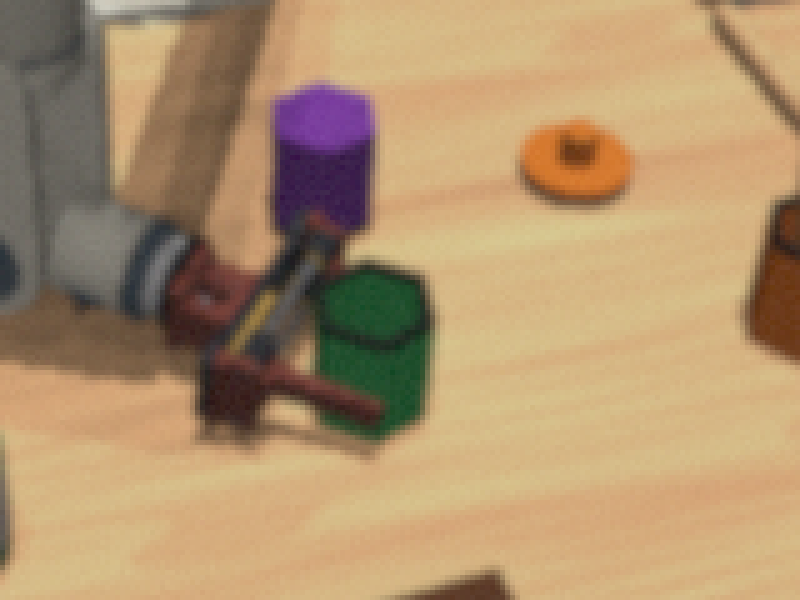

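The crop shows the green pot upright, mouth up, at (372,340), between the open fingers. Plan the retreat and reorientation.

```bash
python3 - <<'E'
from sim import *
s=ctrl.get_obs();A=R.from_rotvec(s['orientation'])
for yaw in range(-180,180,20):
    B=R.from_euler('z',yaw,degrees=True)*R.from_euler('x',180,degrees=True)
    v=(A.inv()*B).as_rotvec(degrees=True);n=np.abs(v).max()/5.7
    if np.linalg.norm(v)>125: continue
    n=int(np.ceil(n));print('yaw',yaw,np.linalg.norm(v).round(),n,(v/n/6).round(3))
    try: sim([(4,[0,0,-.8,0,0,0]),(5,[-1,0,0,0,0,0]),(n,[0,0,0,*(v/n/6)])])
    except Exception as e: print(e)
E
```

```text
yaw -180 96.0 14 [0.446 0.934 0.491]
0 [557. -39.  53.] z [ 0.63  0.77 -0.09] y [-0.78  0.63  0.  ] q [-0.68  1.09  1.97  1.56  1.48  1.65] wr [ 347. -282.   90.]
1 [569. -24. 252.] z [ 0.63  0.77 -0.09] y [-0.78  0.63  0.  ] q [-0.64  0.66  2.09  1.57  1.47  1.96] wr [ 358. -267.  286.]
  !cost 2 4 53
  !cost 2 5 564
  !cost 2 6 1583
  !cost 2 7 3039
  !cost 2 8 4822
  !cost 2 9 6764
  !cost 2 10 8975
  !cost 2 11 12036
  !cost 2 12 15936
  !cost 2 13 20640
2 [569. -24. 252.] z [-0.  0. -1.] y [0. 1. 0.] q [-0.09  0.26  2.28  2.07  0.11  2.54] wr [345. -31. 423.]
yaw -160 89.0 15 [0.254 0.915 0.279]
0 [557. -39.  53.] z [ 0.63  0.77 -0.09] y [-0.78  0.63  0.  ] q [-0.68  1.09  1.97  1.56  1.48  1.65] wr [ 347. -282.   90.]
1 [569. -24. 252.] z [ 0.63  0.77 -0.09] y [-0.78  0.63  0.  ] q [-0.64  0.66  2.09  1.57  1.47  1.96] wr [ 358. -267.  286.]
  !cost 2 5 152
  !cost 2 6 754
  !cost 2 7 1804
  !cost 2 8 3283
  !cost 2 9 5156
  !cost 2 10 7367
  !cost 2 11 9836
  !cost 2 12 12477
  !cost 2 13 15644
  !cost 2 14 19463
2 [569. -24. 252.] z [ 0.  0. -1.] y [-0.34  0.94 -0.  ] q [-0.1
[... 3487 characters left out ...]
2 12 22379
2 [569. -24. 252.] z [-0. -0. -1.] y [0.64 0.77 0.  ] q [-0.05  0.27  2.29  2.81  0.11  2.54] wr [342. -16. 419.]
yaw 160 106.0 13 [0.666 0.932 0.731]
0 [557. -39.  53.] z [ 0.63  0.77 -0.09] y [-0.78  0.63  0.  ] q [-0.68  1.09  1.97  1.56  1.48  1.65] wr [ 347. -282.   90.]
1 [569. -24. 252.] z [ 0.63  0.77 -0.09] y [-0.78  0.63  0.  ] q [-0.64  0.66  2.09  1.57  1.47  1.96] wr [ 358. -267.  286.]
  !cost 2 4 264
  !cost 2 5 1101
  !cost 2 6 2368
  !cost 2 7 3815
  !dq 2 7 0.23
  !cost 2 8 5327
  !cost 2 9 7829
  !cost 2 10 11422
  !cost 2 11 16051
  !cost 2 12 21649
2 [569. -24. 252.] z [ 0.  0. -1.] y [0.34 0.94 0.  ] q [-0.07  0.26  2.28  2.44  0.11  2.54] wr [343. -24. 420.]
```

```bash
python3 -m jog '[[0,0,-0.4,0,0,0,1],[0,0,-0.8,0,0,0,1],[0,0,-0.8,0,0,0,1],[0,0,-0.8,0,0,0,1],[0,0,-0.4,0,0,0,1],[-1,0,0,0,0,0,1],[-1,0,0,0,0,0,1],[-1,0,0,0,0,0,1],[-1,0,0,0,0,0,1],[-1,0,0,0,0,0,1],[0,0,0,0,0,0,1]]';python3 -m jog '[[0,0,0,-0.768,0.783,-0.844,1],[0,0,0,-0.768,0.783,-0.844,1],[0,0,0,-0.768,0.783,-0.844,1],[0,0,0,-0.768,0.783,-0.844,1],[0,0,0,-0.768,0.783,-0.844,1],[0,0,0,-0.768,0.783,-0.844,1],[0,0,0,-0.768,0.783,-0.844,1],[0,0,0,-0.768,0.783,-0.844,1],[0,0,0,-0.768,0.783,-0.844,1],[0,0,0,-0.768,0.783,-0.844,1],[0,0,0,-0.768,0.783,-0.844,1],[0,0,0,-0.768,0.783,-0.844,1],[0,0,0,-0.768,0.783,-0.844,1],[0,0,0,-0.768,0.783,-0.844,1],[0,0,0,0,0,0,1]]'; python3 log.py
```

```text
t: 20.65
ee_pos: [569.2, -24.2, 256.9]
orientation: [-0.741, 1.538, 0.665]
ft_force: [-0.4, 0.2, 0.2]
width: 87.8
grasp_force: 0.0
t: 22.15
ee_pos: [568.2, -22.1, 251.7]
orientation: [2.953, -1.067, -0.001]
ft_force: [-0.4, 1.3, -0.2]
width: 87.7
grasp_force: 0.0
22.1 p [568.2 -22.1 251.7] x [ 0.769 -0.639 -0.   ] y [-0.639 -0.769  0.002] z [-0.001 -0.002 -1.   ] q [-0.06  0.31  1.73 -0.    1.1   2.21] w 87.7 g 0.0 f [-0.4  1.3 -0.2]
```

```bash
python3 -m jog '[[0.32,0.89,0,0,0,0,1],[0.32,0.89,0,0,0,0,1],[0.32,0.89,0,0,0,0,1],[0.32,0.89,0,0,0,0,1],[0.32,0.89,0,0,0,0,1],[0.32,0.89,0,0,0,0,1],[0.32,0.89,0,0,0,0,1],[0.31,0.88,0,0,0,0,1],[0,0,1,0,0,0,1],[0,0,1,0,0,0,1],[0,0,1,0,0,0,1],[0,0,0.8,0,0,0,1],[0,0,0,0,0,0,1]]'; python3 log.py
python3 - <<'E'
from h import *
t=optics.get_image('top');u,v=proj('top',[620,42,100]).astype(int)
m,V=green('top',t,(u-22,v-22,u+22,v+22));print(m.sum(),np.percentile(V[m],[5,50,95]))
g=cv2.cvtColor(t,cv2.COLOR_RGB2HSV)
c=cv2.resize(t[v-30:v+30,u-40:u+40],(800,600),interpolation=3)
cv2.imwrite('pics/g.png',c[:,:,::-1]);print(u,v)
k=(np.zeros(m.shape)>0);k[v-22:v+22,u-22:u+22]=(g[v-22:v+22,u-22:u+22,2]<130) # dark pot incl. rim
n,L,st,ce=cv2.connectedComponentsWithStats(k.astype(np.uint8));print(st,ce)
E
```

```text
t: 23.45
ee_pos: [460.0, -305.9, 95.5]
orientation: [-2.946, 1.078, 0.015]
ft_force: [-0.4, 0.6, -0.7]
width: 88.1
grasp_force: 0.0
23.4 p [ 460.  -305.9   95.5] x [ 0.764 -0.645 -0.011] y [-0.645 -0.764 -0.001] z [-0.008  0.007 -1.   ] q [-0.61  0.5   1.86  0.    0.79  1.66] w 88.1 g 0.0 f [-0.4  0.6 -0.7]
368 [ 20.  49. 192.]
249 147
[[     0      0    512    384 196248]
 [   239    137     23     28    360]] [[255.50993641 191.57592434]
 [250.08333333 150.11111111]]
```

View pics/g.png

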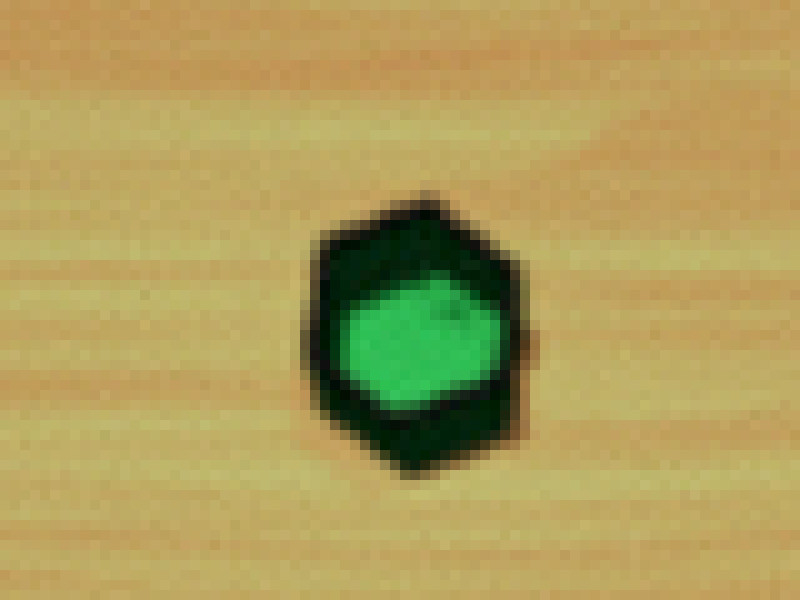

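The crop shows the pot mouth up, rim hexagon from (310,240) to (520,410), floor visible. Fit the silhouette, and centre the lid by gripping.

```bash
python3 - <<'E'
from h import *
t=optics.get_image('top');u,v=249,147
h=cv2.cvtColor(t,cv2.COLOR_RGB2HSV);m,_=green('top',t,(u-22,v-22,u+22,v+22))
k=np.zeros(m.shape,bool);k[v-12:v+20,u-13:u+15]=h[v-12:v+20,u-13:u+15,2]<120
k|=m
b=min((fit([('top',k,lambda p:np.vstack([hexpts(*p,0),hexpts(*p,100)]))],[618,42,w],[8,8,.2]) for w in(0.1,.36,.62,.88)),key=lambda r:r.fun);print(b.x[:2],np.degrees(b.x[2])%60,b.fun,k.sum())
# bright floor inside + inner: scene rim
E
python3 -m jog '[[0.1,-0.06,0.6,0,0,0,1],[0,0,0.6,0,0,0,1],[0,0,0.4,0,0,0,1],[0,0,0.2,0,0,0,1],[0,0,0,0,0,0,1]]'; python3 log.py
```

```text
[618.98893676  39.51861497] 21.28230739954376 20.866666666666667 488
t: 24.05
ee_pos: [468.7, -308.7, 29.0]
orientation: [-2.951, 1.076, -0.001]
ft_force: [-0.3, 0.1, -0.1]
width: 88.0
grasp_force: 0.0
24.1 p [ 468.7 -308.7   29. ] x [ 0.765 -0.644  0.   ] y [-0.644 -0.765 -0.   ] z [ 0.001 -0.    -1.   ] q [-0.6   0.62  1.87  0.    0.65  1.67] w 88.0 g 0.0 f [-0.3  0.1 -0.1]
```

```bash
python3 -m jog '[[-0.11,0.025,0,0,0,0,1],[0,0,0.17,0,0,0,1],[0,0,0,0,0,0,0],[0,0,0,0,0,0,0],[0,0,0,0,0,0,0],[0,0,0,0,0,0,0],[0,0,0,0,0,0,0],[0,0,0,0,0,0,0],[0,0,0,0,0,0,0]]'; python3 log.py; python3 -m jog '[[0,0,0,0,0,0,1],[0,0,0,0,0,0,1],[0,0,0,0,0,-1,1],[0,0,0,0,0,-1,1],[0,0,0,0,0,-1,1],[0,0,0,0,0,-1,1],[0,0,0,0,0,-1,1],[0,0,0,0,0,-1,1],[0,0,0,0,0,-1,1],[0,0,0,0,0,-1,1],[0,0,0,0,0,-1,1],[0,0,0,0,0,-1,1],[0,0,0,0,0,-1,1],[0,0,0,0,0,-1,1],[0,0,0,0,0,-1,1],[0,0,0,0,0,-1,1],[0,0,0,0,0,-1,1]]';python3 -m jog '[[0,0,0,0,0,0,0],[0,0,0,0,0,0,0],[0,0,0,0,0,0,0],[0,0,0,0,0,0,0],[0,0,0,0,0,0,0],[0,0,0,0,0,0,0],[0,0,0,0,0,0,0],[0,0,0,0,0,0,0]]'; python3 log.py
```

```text
t: 24.95
ee_pos: [464.3, -306.2, 21.5]
orientation: [-2.952, 1.076, 0.0]
ft_force: [-0.1, -0.3, 0.7]
width: 35.4
grasp_force: 0.0
24.9 p [ 464.3 -306.2   21.5] x [ 0.766 -0.643 -0.   ] y [-0.643 -0.766 -0.   ] z [-0.  0. -1.] q [-0.6   0.63  1.88  0.    0.63  1.67] w 35.4 g 0.0 f [-0.1 -0.3  0.7]
t: 26.65
ee_pos: [464.3, -306.2, 21.6]
orientation: [-2.845, -1.333, -0.0]
ft_force: [0.0, 0.5, -0.0]
width: 88.2
grasp_force: 0.0
t: 27.45
ee_pos: [464.3, -306.3, 21.6]
orientation: [2.848, 1.326, 0.0]
ft_force: [-0.2, -0.1, 0.7]
width: 29.3
grasp_force: 30.0
27.4 p [ 464.3 -306.3   21.6] x [0.644 0.765 0.   ] y [ 0.765 -0.644  0.   ] z [ 0. -0. -1.] q [-0.6   0.63  1.88  0.    0.63  0.09] w 29.3 g 30.0 f [-0.2 -0.1  0.7]
```

```bash
python3 -m jog '[[0,0,-0.3,0,0,0,0],[0,0,-0.9,0,0,0,0],[0,0,-1,0,0,0,0],[0,0,-1,0,0,0,0],[0,0,-0.6,0,0,0,0],[0.91,-0.26,0,0,0,0,0],[0.91,-0.26,0,0,0,0,0],[0.91,-0.26,0,0,0,0,0],[0.91,-0.26,0,0,0,0,0],[0.91,-0.26,0,0,0,0,0],[0.91,-0.26,0,0,0,0,0],[0.91,-0.26,0,0,0,0,0],[0.91,-0.26,0,0,0,0,0],[0.91,-0.26,0,0,0,0,0],[0.91,-0.26,0,0,0,0,0],[0,0,0,0,0,0,0],[0,0,0,0,0,0,0]]'; python3 log.py
python3 - <<'E'
from h import *
s=optics.get_image('scene');u,v=proj('scene',[619,39,120]).astype(int)
g,V=green('scene',s,(u-30,v-30,u+30,v+30))
cv2.imwrite('pics/i.png',cv2.resize(s[v-45:v+45,u-60:u+60],(800,600),interpolation=3)[:,:,::-1])
E
```

```text
t: 29.15
ee_pos: [618.6, 39.9, 174.0]
orientation: [2.846, 1.329, -0.0]
ft_force: [-0.8, 0.2, -0.9]
width: 29.2
grasp_force: 30.0
29.1 p [618.6  39.9 174. ] x [ 0.642  0.767 -0.   ] y [ 0.767 -0.642 -0.   ] z [-0. -0. -1.] q [ 0.05  0.47  1.68 -0.    0.99  0.74] w 29.2 g 30.0 f [-0.8  0.2 -0.9]
```

View pics/i.png

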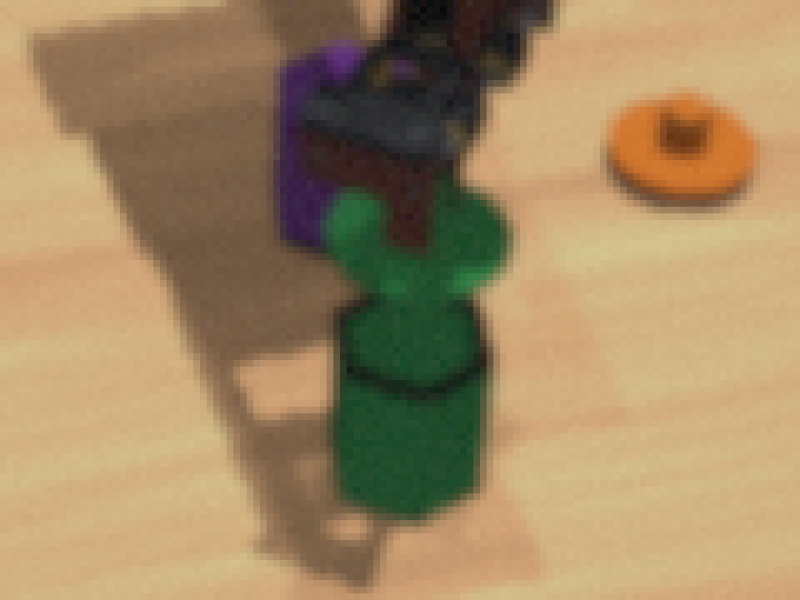

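Lid (centre column 418) is over the pot (centre column 414), well aligned. Lower.

```bash
python3 -m jog '[[0,0,0.6,0,0,0,0],[0,0,0.4,0,0,0,0],[0,0,0.2,0,0,0,0],[0,0,0.15,0,0,0,0],[0,0,0.12,0,0,0,0],[0,0,0,0,0,0,0]]'; python3 log.py
```

```text
t: 29.8
ee_pos: [618.7, 39.2, 114.4]
orientation: [-2.848, -1.326, 0.001]
ft_force: [-0.5, -0.8, -0.7]
width: 29.6
grasp_force: 30.0
29.8 p [618.7  39.2 114.4] x [ 0.644  0.765 -0.   ] y [ 0.765 -0.644 -0.   ] z [-0.001  0.    -1.   ] q [0.04 0.55 1.71 0.   0.88 0.74] w 29.6 g 30.0 f [-0.5 -0.8 -0.7]
```

```bash
python3 -m jog '[[0,0,0.05,0,0,0,0],[0,0,0.03,0,0,0,0],[0,0,0,0,0,0,0]]'; python3 log.py; python3 -m jog '[[0,0,0,0,0,0,1],[0,0,0,0,0,0,1],[0,0,0,0,0,0,1],[0,0,0,0,0,0,1],[0,0,0,0,0,0,1],[0,0,0,0,0,0,1],[0,0,-0.5,0,0,0,1],[0,0,-1,0,0,0,1],[0,0,-1,0,0,0,1],[0,0,-1,0,0,0,1],[-1,0,0,0,0,0,1],[-1,0,0,0,0,0,1],[-1,0,0,0,0,0,1],[-1,0,0,0,0,0,1],[-1,0,0,0,0,0,1],[-1,0,0,0,0,0,1],[0,0,0,0,0,0,1]]'; python3 log.py
python3 - <<'E'
from h import *
im={c:optics.get_image(c) for c in('top','scene')}
u,v=proj('top',[619,39,107]).astype(int);m,V=green('top',im['top'],(u-20,v-20,u+20,v+20));m&=V>120
m=cv2.morphologyEx(m.astype(np.uint8),cv2.MORPH_CLOSE,np.ones((5,5)))
r=fit([('top',m,lambda p:disc(*p,47,107))],[619,39],[8,8]);print('lid',r.x,r.fun,m.sum())
o=np.zeros((600,800,3),np.uint8);t=im['top'];o[:300,:400]=cv2.resize(t[v-30:v+30,u-40:u+40],(400,300),interpolation=3)
u,v=proj('scene',[619,39,80]).astype(int);o[300:,:400]=cv2.resize(im['scene'][v-30:v+30,u-40:u+40],(400,300),interpolation=3)
o[:300,400:]=cv2.resize(im['scene'],(400,300))
cv2.imwrite('pics/j.png',o[:,:,::-1])
E
```

```text
t: 30.1
ee_pos: [619.0, 39.4, 111.7]
orientation: [2.848, 1.327, 0.0]
ft_force: [0.5, 0.4, -1.1]
width: 29.7
grasp_force: 30.0
30.1 p [619.   39.4 111.7] x [0.643 0.766 0.   ] y [ 0.766 -0.643  0.   ] z [ 0.  0. -1.] q [0.04 0.55 1.71 0.   0.88 0.74] w 29.7 g 30.0 f [ 0.5  0.4 -1.1]
t: 31.8
ee_pos: [461.7, -146.7, 251.6]
orientation: [-2.85, -1.322, 0.002]
ft_force: [0.2, 0.5, -0.8]
width: 87.5
grasp_force: 0.0
31.8 p [ 461.7 -146.7  251.6] x [ 0.646  0.763 -0.001] y [ 0.763 -0.646 -0.001] z [-0.001 -0.    -1.   ] q [-0.33  0.18  1.9  -0.    1.06  0.37] w 87.5 g 0.0 f [ 0.2  0.5 -0.8]
lid [617.83733273  39.34906721] 18.92156862745098 473
```

View pics/j.png

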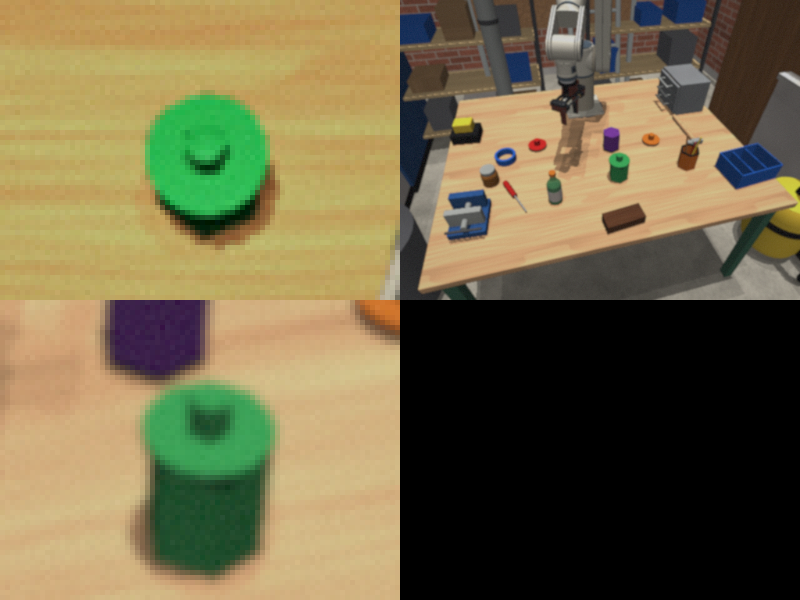

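The lid sits level on the pot with the knob up, centred at (209,150) in the top crop. The other things are where they started and the arm is clear, so I hand in.

```bash
python3 -c "
from workcell import ctrl
print(ctrl.close_job())"
```

```text
the job is handed in; nothing more can be done
None
```

The green pot now stands mouth-up at about (619, 39) mm with the green lid seated on it, knob up, and nothing else was disturbed; I let go and handed the job in at about 32 s, with no verdict returned.

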